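# Angle the slip tray past the post into its bay

## Task

Put the long card tray away in its wooden bay: push one end to angle it, slide that end in behind the post, then push the other end in, so that the tray lies inside the bay with its long side flush against the back rail. Only push it along the table with the fingers, never lift or tip it, and leave the mug, the stamp and the card box where they are. Finish with the hand clear.

Things in the scene. Friction and masses are not known exactly. Their poses are not given: they have to be found in the camera images.
- bay: Fixed low pale-wood frame, green inside, open to the robot. Origin: on the table, middle of the back rail's inner face. +x goes out through the rail, -x out of the mouth, y along the rail. Rail (18 mm thick, 40 high) inner face at x=0; side walls (18 thick, 40 high) have inner faces at y=+150 and -150 mm and run from x=0 to -75 mm. No floor: the tray slides on the table.
- post: Fixed dark steel post, brass cap, radius 12 mm, 62 high, thin brass disc at its foot, origin under its centre. Stands before the bay's mouth, nearer the +y wall: about 100 mm clear between post and back rail; the opening between post and -y wall is shorter than the tray.
- tray_center (a point): Centre of the loose pale-wood card tray, 25 mm above the table: 240 mm long (its y axis), 64 wide (x), 50 high, flat solid sides (cards above, to 68, are look only); 0.3-0.6 kg, slides under a 1-5 N push. Starts before the mouth, roughly parallel to the rail, shifted to the bay's -y side, its +y end short of the post. Flush home, its centre is 32 mm from the rail's inner face.
- tray_end_a (a point): Middle of the tray's end face at its own +y end, 25 mm above the table: the end that is nearer the post and goes in behind it.
- tray_end_b (a point): Middle of the tray's end face at its own -y end, 25 mm above the table: the trailing end.
- mug: Loose blue ceramic mug, radius 38 mm, 80 mm high, handle on its own +y side, origin under its centre. Leave alone.
- stamp: Loose dark wooden rubber stamp, radius 17 mm, 72 mm high, origin under its centre. Leave alone.
- cardbox: Loose closed cardboard box of cards, 70 x 110 x 49 mm, origin under its centre. Leave alone.

How it is judged (in metres and radians):
At the end, for the whole second after the job is handed in: The tray lies flat on the table between the bay's two side walls, its long side against the back rail (each end within 10 mm of flush), and the mug, stamp and card box are within 30 mm of where they stood (x of each of tray_end_a, tray_end_b in the frame of bay above -0.042 m and x of tray_center in the frame of bay below -0.027 m and y of tray_center in the frame of bay between -0.035 and 0.035 m and height (world z) of tray_center below 0.029 m and angle between tray_center's own z axis and vertical below 0.05 rad and distance of each of mug, stamp, cardbox from where it was at the start of the episode below 0.03 m); the robot touches nothing.
It fails at once if the tray is lifted off the table (12 mm) (height (world z) of tray_center above 0.037 m).
It fails at once if the tray is tipped (more than 0.2 rad) (angle between tray_center's own z axis and vertical above 0.2 rad).
It fails at once if the mug is pushed away or tipped (distance of mug from where it was at the start of the episode above 0.03 m or angle between mug's own z axis and vertical above 0.5 rad).
It fails at once if the stamp is pushed away or tipped (distance of stamp from where it was at the start of the episode above 0.03 m or angle between stamp's own z axis and vertical above 0.5 rad).
It fails at once if the card box is pushed away (distance of cardbox from where it was at the start of the episode above 0.03 m).
It also fails if it takes over 72 s, if anything falls off the work surface, if the arm or the gripper's body presses on something with over 40 N, if the wrist force passes 120 N, or if a joint passes its speed limit or range.

## Robot

A 6-joint arm with a two-finger parallel gripper is mounted at the origin on the work surface. World frame = base frame: x ahead of the robot, y to its left, z up, the work surface at z = 0. Lengths are in m, angles in degrees, forces in N, time in s.
With the tool pointing down it reaches from about 0.35 to 0.875 m from the base axis. Payload 4.2 kg.
Tool frame: the origin (TCP) lies on the centre line of the jaws, within the pads' length; the fingertips stand 19 mm ahead of it and the grasp point (between the pads) is the TCP; z points along the fingers, y is the line along which they close (so a half turn about z gives the same grasp; the last joint's range is limited). The gripper opens to 87 mm and grips with 3 to 60 N. Pads are 19 mm wide; open, the fingers measure 117 mm over their backs; the gripper's body (75 mm by 190 mm) begins 51 mm behind the grasp point.
Start: joints at [86.15, 22.042, 0.453, 0, -68.411, -14.817], TCP at [0.2, 0.592, 0.242] pointing down, gripper open.
Joint ranges: [-179.83, 179.83], [-69.29, 118.12], [-61.27, 80.66], [-181.25, 117.63], [-171.15, -9.14], [-177.46, 177.46]. Speed limits (degrees/s): [159.86, 159.86, 180, 180, 180, 180].

## Interface

Orientations are given as a 3x3 rotation matrix whose columns are the frame's x, y, z axes.
In Python, from station import sense, capture, finish_job, search_frame, masks_of gives the robot as it stands.
- The arm moves only by the tool drive_tool, never from a script. Its argument "rows" is a list of rows, each a list of 7 numbers: the opening in per cent of the stroke, from 0 (shut) to 100 (fully open), then the shift along the world's x, y, z in mm, then the turn, a rotation vector about the world's x, y, z in rad. In form: [[fingers, dx, dy, dz, wx, wy, wz], ...]. A call has 1 to 5 rows; each row shifts and turns the commanded pose from where the row before left it; what a row does not reach is not made up. A row lasts 1/12 s, in which the tool goes at most 41.7 mm and 7.16 degrees, less where a joint would pass 70% of its speed; a pose out of reach is approached as far as the arm can. A call is refused whole if a number of a shift passes 41.7 or a number of a turn 0.125, either way. A call with a gripper value outside its range is refused whole. The fingers move at their own pace and stop on an object; the grip force is fixed at half the most. Time passes only in rows, so rows that do not move let the fingers close. It gives the time, the measured TCP pose, the force, the opening and the grip force at its end, in the units of the state.
- sense(): the state, without advancing time (a new reading comes with each control period).
- capture(name): name is "scene" or "top" or "wrist"; returns a dict with "frame" (420x560x3 uint8, red, green, blue), "z_map" (420x560 float32, m along the optical axis (not along the pixel's ray), 0 where there is no reading), "fx", "fy", "cx", "cy" (pixels), "R" (3x3) and "t" (3): a world point X has camera coordinates R X + t; the wrist camera has in their place "T_tool_cam" (4x4, takes a point from camera to tool coordinates, whose origin is the TCP and whose axes are the flange's). Camera axes: x right, y down, z forward; pixel columns grow to the right and rows downward; lengths in m; the calibration is good to about 2 mm. A picture is of the moment at which its call begins: read the wrist's pose just before it.
- finish_job(): hands the job in; it is judged then, once.
Trained networks look in a picture, given as the dict that the camera call returned (one of the last four; its "shot" number tells which), for a name from the list of things; names that differ only in an ending like _2 or _b are one class to them, and where a whole thing is asked for, a point or a joint stands for the part that bears it (a point fixed in the world has none). Each returns a list of dicts, best first, with "p" (0 to 1); they miss things now and then, are a little off and sometimes report something else, mostly with a low value. They report only what shows in the picture. A call takes as long as a camera call.
- search_frame(label, picture): "xy" ([column, row] in pixels, amid what is visible of it).
- masks_of(label, picture): "region" (420x560 bool, what is visible of it) and "xy" ([column, row] in pixels, amid what is visible of it).
The state is a dict: "time_s": time; "joints": joint angles; "joint_velocities": joint speeds; "effort": joint torques, N m; "tcp_pos": TCP position; "ee_rot": TCP orientation; "wrist_force": force on the tool from outside, world axes, zero at the start; "moment": the same for the moment, N m; "gripper_width": opening from 0.0 (shut) to 1.0 (fully open); "gripper_force": force on a finger pad.
Only numpy, scipy, OpenCV 4.12 (cv2) and the standard library are available. Lean on these libraries where they do the work, as an engineer would, in place of code of your own. Each camera call takes 0.05 s, during which the arm holds its last target. There are 200 camera calls.

## Working session

There is one attempt and no reset: what is moved stays moved. The work goes in short steps, Python scripts to look and compute and a tool call to move; the robot and the scene stay as the last step left them, time stands still between calls to the robot, and variables do not carry over. Pictures are saved under pics/ and viewed, at most 10 in all, crops included, and the job is handed in when it is done.

Besides the shell and the picture viewer there is one more tool, called after "Request:" as name(argument=value, ...), one argument or row to a line, values as JSON. drive_tool: Moves the arm, as the interface text tells. Its arguments: {"type":"object","properties":{"rows":{"type":"array"}},"required":["rows"]}

```bash
mkdir -p pics; ls; cat > h.py <<'E'
import numpy as np, cv2
from station import sense, capture, finish_job, search_frame, masks_of
def pts(c, m=None):
    z=c["z_map"]; v,u=np.nonzero((z>0)&(m if m is not None else True))
    d=z[v,u]; P=np.stack([(u-c["cx"])/c["fx"]*d,(v-c["cy"])/c["fy"]*d,d],1)
    return (P-np.array(c["t"]))@np.array(c["R"])
def save(c,n): cv2.imwrite("pics/"+n,c["frame"][:,:,::-1])
E
python3 - <<'E'
from h import *
s=sense(); print(s["time_s"],s["tcp_pos"],s["ee_rot"])
for n in ["top","scene"]:
    c=capture(n); save(c,n+"0.png")
    for l in ["bay","post","tray_center","mug","stamp","cardbox"]:
        for r in masks_of(l,c)[:1]:
            P=pts(c,r["region"]); 
            if len(P): print(n,l,round(r["p"],2),np.round(r["xy"]),len(P),np.round(np.percentile(P,[2,50,98],axis=0),3).tolist())
            Q=P[P[:,2]>.03]
            if len(Q)>20:
                b=cv2.minAreaRect((Q[:,:2]*1000).astype(np.float32)); print("   rect",b)
E
```

```text
pics
0.0 [0.19983999 0.59160031 0.24044605] [[ 9.47332976e-01 -3.20249718e-01 -5.91659705e-04]
 [-3.20250243e-01 -9.47330616e-01 -2.11781643e-03]
 [ 1.17732762e-04  2.19575651e-03 -9.99997582e-01]]
top bay 0.73 [282. 160.] 7248 [[0.624, -0.189, -0.003], [0.674, -0.03, 0.001], [0.712, 0.131, 0.041]]
   rect ((668.7730102539062, -28.718856811523438), (336.3250427246094, 93.11825561523438), 89.45256805419922)
top post 0.8 [246. 200.] 260 [[0.572, 0.039, -0.002], [0.583, 0.054, 0.032], [0.599, 0.072, 0.064]]
   rect ((586.8316650390625, 55.33503341674805), (21.138240814208984, 22.13273811340332), 44.105445861816406)
top tray_center 0.95 [328. 221.] 3916 [[0.489, -0.233, 0.011], [0.532, -0.12, 0.055], [0.578, -0.008, 0.061]]
   rect ((536.2937622070312, -121.5137710571289), (240.44032287597656, 64.305908203125), 78.75507354736328)
top mug 0.81 [ 98. 257.] 1929 [[0.424, 0.296, 0.002], [0.463, 0.349, 0.038], [0.515, 0.368, 0.081]]
   rect ((465.63311767578125, 342.842041015625), (100.63744354248047, 75.08081817626953), 59.00647735595703)
top stamp 0.87 [150. 291.] 329 [[0.386, 0.233, 0.003]
[... 735 characters left out ...]
6), (295.81219482421875, 66.05192565917969), 80.76441955566406)
scene mug 0.88 [448. 271.] 2308 [[0.424, 0.3, 0.007], [0.486, 0.337, 0.056], [0.521, 0.37, 0.082]]
   rect ((473.4353942871094, 333.51849365234375), (104.9352035522461, 75.28148651123047), 1.7377809286117554)
scene stamp 0.65 [418. 244.] 435 [[0.38, 0.234, 0.002], [0.408, 0.251, 0.032], [0.417, 0.264, 0.072]]
   rect ((402.2919006347656, 249.3061065673828), (26.905458450317383, 25.94166374206543), 81.53488159179688)
scene cardbox 0.72 [134. 193.] 1421 [[0.6, -0.412, 0.002], [0.658, -0.328, 0.045], [0.691, -0.297, 0.052]]
   rect ((641.1873168945312, -371.03985595703125), (143.90081787109375, 70.63020324707031), 74.1475830078125)
```

View pics/top0.png

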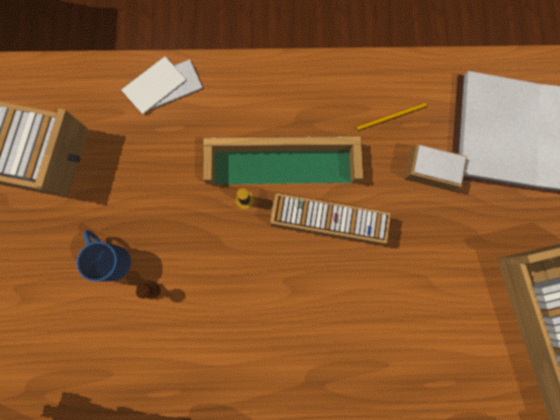

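```bash
python3 - <<'E'
from h import *
c=capture("top")
P=pts(c); 
Q=P[(P[:,2]>.033)&(P[:,2]<.045)&(P[:,0]>.6)&(P[:,0]<.75)&(P[:,1]>-.25)&(P[:,1]<.2)]
for lo in np.arange(-.2,.16,.04):
    q=Q[(Q[:,1]>=lo)&(Q[:,1]<lo+.04)]
    if len(q): print(round(lo,2),np.round(np.percentile(q[:,0],[1,5,50,99]),3))
q=Q[Q[:,0]<.675]
for s in (q[q[:,1]<-.03],q[q[:,1]>-.03]): print(np.round(np.percentile(s,[2,50,98],axis=0),3))
m=masks_of("tray_center",c)[0]["region"]; T=pts(c,m); T=T[T[:,2]>.04]
b=cv2.minAreaRect((T[:,:2]*1000).astype(np.float32)); print(cv2.boxPoints(b))
E
```

```text
-0.2 [0.622 0.626 0.675 0.713]
-0.16 [0.696 0.696 0.704 0.714]
-0.12 [0.696 0.697 0.704 0.715]
-0.08 [0.697 0.697 0.705 0.715]
-0.04 [0.697 0.698 0.705 0.714]
0.0 [0.697 0.698 0.705 0.714]
0.04 [0.698 0.698 0.706 0.715]
0.08 [0.699 0.699 0.707 0.716]
0.12 [0.624 0.628 0.671 0.716]
[[ 0.622 -0.195  0.035]
 [ 0.648 -0.186  0.039]
 [ 0.674 -0.178  0.042]]
[[0.625 0.121 0.035]
 [0.649 0.129 0.039]
 [0.674 0.138 0.042]]Traceback (most recent call last):
  File "<stdin>", line 10, in <module>
IndexError: list index out of range
```

The top view shows the bay at about (282,160), with its mouth facing the robot. The post is at (245,199), and the tray runs from (272,205) to (388,230), already yawed about 11° with its +y end inward. The mug at (103,262) and stamp at (150,291) are far off, and the card box is at (437,166).

Plan: angle the tray to about 21° with a flat push on its long side, push on end B along the axis, then push B in.

Request:
drive_tool(
  rows=[
    [100,12.5,-35,0,0,0,-0.01],
    [100,12.5,-35,0,0,0,-0.01],
    [100,12.5,-35,0,0,0,-0.01],
    [100,12.5,-35,0,0,0,-0.01],
    [100,12.5,-35,0,0,0,0],
  ],
)

```text
time_s: 1.22
tcp_pos: [0.2628, 0.4154, 0.2416]
ee_rot: [[0.934, -0.358, 0.0], [-0.358, -0.934, 0.0], [0.0, -0.0, -1.0]]
wrist_force: [1.6, 0.8, -0.0]
gripper_width: 0.999
gripper_force: 0.0
```

Request:
drive_tool(
  rows=[
    [100,12.5,-35,0,0,0,0],
    [100,12.5,-35,0,0,0,0],
    [100,12.5,-35,0,0,0,0],
    [100,12.5,-35,0,0,0,0],
    [100,12.5,-35,0,0,0,0],
  ],
)

```text
time_s: 1.63
tcp_pos: [0.3252, 0.2404, 0.2419]
ee_rot: [[0.934, -0.357, 0.001], [-0.357, -0.934, 0.001], [0.0, -0.001, -1.0]]
wrist_force: [0.2, 0.2, 0.3]
gripper_width: 0.997
gripper_force: 0.0
```

Request:
drive_tool(
  rows=[
    [100,12.5,-35,0,0,0,0],
    [100,12.5,-35,0,0,0,0],
    [100,12.5,-35,0,0,0,0],
    [100,12.5,-35,0,0,0,0],
    [100,12.5,-35,0,0,0,0],
  ],
)

```text
time_s: 2.05
tcp_pos: [0.3877, 0.0654, 0.2421]
ee_rot: [[0.934, -0.357, 0.001], [-0.357, -0.934, 0.001], [0.001, -0.001, -1.0]]
wrist_force: [1.1, 1.0, -0.3]
gripper_width: 0.999
gripper_force: 0.0
```

Request:
drive_tool(
  rows=[
    [100,12.5,-35,0,0,0,0],
    [100,12.5,-35,0,0,0,0],
    [100,12.5,-35,0,0,0,0],
    [100,12.5,-35,0,0,0,0],
    [100,0,0,0,0,0,0],
  ],
)

```text
time_s: 2.47
tcp_pos: [0.4388, -0.0775, 0.2415]
ee_rot: [[0.931, -0.364, 0.0], [-0.364, -0.931, -0.001], [0.001, 0.001, -1.0]]
wrist_force: [0.3, -0.1, 0.2]
gripper_width: 0.999
gripper_force: 0.0
```

Request:
drive_tool(
  rows=[
    [100,2,-8,-40,0,0,0],
    [100,2,-7,-40,0,0,0],
    [100,2,-7,-40,0,0,0],
    [100,0,-7,-40,0,0,0],
    [100,0,0,-30,0,0,0],
  ],
)

```text
time_s: 2.88
tcp_pos: [0.4422, -0.1026, 0.0492]
ee_rot: [[0.933, -0.359, -0.002], [-0.359, -0.933, -0.0], [-0.002, 0.001, -1.0]]
wrist_force: [0.4, 0.4, 0.2]
gripper_width: 1.003
gripper_force: 0.0
```

Request:
drive_tool(
  rows=[
    [100,0,0,-20,0,0,0],
    [100,10,0,0,0,0,0],
    [100,10,0,0,0,0,0],
    [100,8,0,0,0,0,0],
    [100,8,0,0,0,0,0],
  ],
)

```text
time_s: 3.3
tcp_pos: [0.4826, -0.1016, 0.0335]
ee_rot: [[0.934, -0.357, 0.005], [-0.357, -0.934, 0.0], [0.005, -0.002, -1.0]]
wrist_force: [0.3, 0.4, 0.3]
gripper_width: 1.002
gripper_force: 0.0
```

Request:
drive_tool(
  rows=[
    [100,8,0,0,0,0,0],
    [100,8,0,0,0,0,0],
    [100,8,0,0,0,0,0],
    [100,8,0,0,0,0,0],
    [100,8,0,0,0,0,0],
  ],
)

```text
time_s: 3.72
tcp_pos: [0.5198, -0.1019, 0.0317]
ee_rot: [[0.934, -0.358, -0.001], [-0.358, -0.934, 0.0], [-0.001, 0.0, -1.0]]
wrist_force: [-3.1, 0.0, 0.2]
gripper_width: 0.999
gripper_force: 1.2
```

```bash
cat >> h.py <<'E'
def tray():
    "tray top rim/cards points by height, near the bay; returns centre (mm), theta (deg)"
    c=capture("top"); r=masks_of("tray_center",c)
    if not r: print("no mask"); return c
    P=pts(c,cv2.erode(r[0]["region"].astype(np.uint8),np.ones((1,1)))>0); P=P[(P[:,2]>.044)&(P[:,2]<.075)]
    b=cv2.minAreaRect((P[:,:2]*1000).astype(np.float32)); B=cv2.boxPoints(b)
    d=max((B[1]-B[0],B[2]-B[1]),key=np.linalg.norm); d=d*np.sign(d[1])
    print("p",round(r[0]["p"],2),"c",np.round(b[0],1),"size",np.round(b[1],1),"theta",round(float(np.degrees(np.arctan2(d[0],d[1]))),1))
    print("corners",np.round(B).tolist(),"tcp",np.round(sense()["tcp_pos"],3),"F",np.round(sense()["wrist_force"],1))
    return c
E
python3 -c "
from h import *
save(tray(),'t1.png')"
```

```text
p 0.77 c [ 517.8 -225.2] size [25.1 63.3] theta -70.2
corners [[484.0, -226.0], [543.0, -248.0], [552.0, -224.0], [492.0, -203.0]] tcp [ 0.521 -0.102  0.032] F [ 0.7  0.1 -0.9]
```

Request:
drive_tool(
  rows=[
    [100,7,0,0,0,0,0],
    [100,7,0,0,0,0,0],
    [100,5,0,0,0,0,0],
    [100,2,0,0,0,0,0],
    [100,0,0,0,0,0,0],
  ],
)

```text
time_s: 4.23
tcp_pos: [0.5415, -0.1019, 0.0315]
ee_rot: [[0.934, -0.358, 0.001], [-0.358, -0.934, -0.0], [0.001, -0.0, -1.0]]
wrist_force: [0.0, 0.4, -0.7]
gripper_width: 0.996
gripper_force: 0.1
```

Request:
drive_tool(
  rows=[
    [100,-15,0,0,0,0,0],
    [100,-30,0,0,0,0,0],
    [100,-25,-10,35,0,0,0],
    [60,0,-30,40,0,0,0.12],
    [30,0,-30,35,0,0,0.12],
  ],
)

```text
time_s: 4.65
tcp_pos: [0.471, -0.1634, 0.1311]
ee_rot: [[0.993, -0.117, 0.0], [-0.117, -0.993, -0.0], [0.0, 0.0, -1.0]]
wrist_force: [2.2, -0.1, 0.5]
gripper_width: 0.917
gripper_force: 0.0
```

Request:
drive_tool(
  rows=[
    [23,0,-35,0,0,0,0.12],
    [23,0,-35,0,0,0,0.12],
    [23,0,-35,0,0,0,0.12],
    [23,0,0,0,0,0,0.12],
    [23,0,0,0,0,0,0.12],
  ],
)

```text
time_s: 5.07
tcp_pos: [0.4725, -0.2666, 0.1299]
ee_rot: [[0.894, 0.447, 0.002], [0.447, -0.894, -0.001], [0.002, 0.002, -1.0]]
wrist_force: [-0.4, -0.3, 0.3]
gripper_width: 0.556
gripper_force: 0.0
```

```bash
python3 -c "
from h import *
save(tray(),'t2.png');print(sense()['joints'],sense()['ee_rot'])"
```

```text
p 0.56 c [605.6 -54. ] size [86.  64.8] theta 20.5
corners [[560.0, -83.0], [621.0, -106.0], [651.0, -25.0], [590.0, -2.0]] tcp [ 0.472 -0.265  0.13 ] F [-0.1  0.3  0.4]
[-1.21485699e+01  2.02811434e+01 -2.00928542e+01  1.23041583e-02
 -4.95220854e+01  1.28476079e+02] [[ 8.96210680e-01  4.43625286e-01  1.73870969e-03]
 [ 4.43626735e-01 -8.96211485e-01 -5.41380438e-04]
 [ 1.31808154e-03  1.25652904e-03 -9.99998342e-01]]
```

Request:
drive_tool(
  rows=[
    [23,5,0,0,0,0,-0.12],
    [23,5,0,0,0,0,-0.12],
    [23,5,0,0,0,0,-0.12],
    [23,5,0,0,0,0,-0.12],
    [23,5,0,0,0,0,-0.12],
  ],
)

```text
time_s: 5.58
tcp_pos: [0.4979, -0.2641, 0.1299]
ee_rot: [[0.989, -0.147, 0.001], [-0.147, -0.989, -0.0], [0.002, 0.0, -1.0]]
wrist_force: [-0.2, -0.5, 0.6]
gripper_width: 0.238
gripper_force: 0.0
```

Request:
drive_tool(
  rows=[
    [23,5,0,0,0,0,-0.12],
    [23,5,0,0,0,0,-0.12],
    [23,5,0,0,0,0,-0.12],
    [23,5,0,0,0,0,-0.12],
    [23,5,0,0,0,0,-0.12],
  ],
)

```text
time_s: 6.0
tcp_pos: [0.5229, -0.264, 0.1299]
ee_rot: [[0.733, -0.68, 0.001], [-0.68, -0.733, -0.0], [0.001, -0.001, -1.0]]
wrist_force: [-0.4, -0.6, -1.0]
gripper_width: 0.227
gripper_force: 0.0
```

Request:
drive_tool(
  rows=[
    [23,0,-1,0,0,0,-0.12],
    [23,0,-1,0,0,0,-0.12],
    [23,0,-1,0,0,0,-0.12],
    [23,0,-1,0,0,0,-0.12],
    [23,0,-1,0,0,0,-0.12],
  ],
)

```text
time_s: 6.42
tcp_pos: [0.5227, -0.2691, 0.1299]
ee_rot: [[0.221, -0.975, 0.001], [-0.975, -0.221, -0.0], [0.001, -0.001, -1.0]]
wrist_force: [0.1, -0.2, 0.1]
gripper_width: 0.23
gripper_force: 0.0
```

Request:
drive_tool(
  rows=[
    [23,0,0,0,0,0,-0.12],
    [23,0,0,0,0,0,-0.12],
    [23,0,0,0,0,0,-0.12],
    [23,0,0,0,0,0,-0.12],
    [23,0,0,0,0,0,-0.11],
  ],
)

```text
time_s: 6.83
tcp_pos: [0.5227, -0.269, 0.1298]
ee_rot: [[-0.358, -0.934, 0.001], [-0.934, 0.358, -0.0], [-0.0, -0.001, -1.0]]
wrist_force: [0.3, 0.5, 0.7]
gripper_width: 0.229
gripper_force: 0.0
```

```bash
python3 -c "
from h import *
save(tray(),'t3.png');s=sense();print(s['joints'],s['ee_rot'],s['gripper_width'])"
```

```text
p 0.75 c [596.1 -78.2] size [137.2  65. ] theta 20.9
corners [[541.0, -131.0], [602.0, -154.0], [651.0, -26.0], [590.0, -3.0]] tcp [ 0.523 -0.269  0.13 ] F [ 0.4 -1.1  1. ]
[-1.14622227e+01  2.42393218e+01 -1.35493249e+01  6.03765265e-03
 -5.21491529e+01 -9.16177292e+00] [[-3.52173119e-01 -9.35934291e-01  1.04741996e-03]
 [-9.35934873e-01  3.52173005e-01 -2.97280905e-04]
 [-9.06376417e-05 -1.08501121e-03 -9.99999407e-01]] 0.23482958733659082
```

View pics/t3.png

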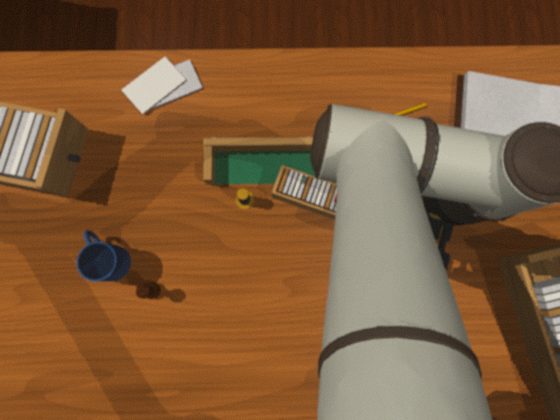

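The picture shows end A at (284,183), just inside the mouth and clear of the post at (245,198). The hand is behind end B, so next I lower it and push along the tray's axis.

Request:
drive_tool(
  rows=[
    [23,0,0,-33,0,0,0],
    [23,0,0,-33,0,0,0],
    [23,0,0,-32,0,0,0],
    [23,2.8,7.5,0,0,0,0],
    [23,2.8,7.5,0,0,0,0],
  ],
)

```text
time_s: 7.35
tcp_pos: [0.5271, -0.2539, 0.0305]
ee_rot: [[-0.35, -0.937, -0.003], [-0.937, 0.35, 0.0], [0.001, 0.003, -1.0]]
wrist_force: [0.6, -0.3, 0.5]
gripper_width: 0.228
gripper_force: 0.0
```

Request:
drive_tool(
  rows=[
    [23,2.8,7.5,0,0,0,0],
    [23,2.8,7.5,0,0,0,0],
    [23,2.8,7.5,0,0,0,0],
    [23,2.8,7.5,0,0,0,0],
    [23,2.8,7.5,0,0,0,0],
  ],
)

```text
time_s: 7.77
tcp_pos: [0.5428, -0.2165, 0.0332]
ee_rot: [[-0.35, -0.937, 0.003], [-0.937, 0.35, -0.001], [-0.0, -0.003, -1.0]]
wrist_force: [-1.3, -1.8, 2.6]
gripper_width: 0.234
gripper_force: 1.5
```

Request:
drive_tool(
  rows=[
    [23,2.8,7.5,0,0,0,0],
    [23,2.8,7.5,0,0,0,0],
    [23,2.8,7.5,0,0,0,0],
    [23,2.8,7.5,0,0,0,0],
    [23,0,0,0,0,0,0],
  ],
)

```text
time_s: 8.18
tcp_pos: [0.5536, -0.1854, 0.0314]
ee_rot: [[-0.35, -0.937, 0.001], [-0.937, 0.35, 0.001], [-0.001, -0.0, -1.0]]
wrist_force: [-0.7, 0.1, 0.0]
gripper_width: 0.231
gripper_force: 0.0
```

```bash
python3 -c "
from h import *
save(tray(),'t4.png');s=sense();print(s['ee_rot'],s['gripper_width'])"
```

```text
p 0.66 c [ 561.5 -142.5] size [35.8 50.4] theta -43.1
corners [[531.0, -136.0], [566.0, -173.0], [592.0, -149.0], [557.0, -112.0]] tcp [ 0.553 -0.186  0.031] F [ 0.1 -0.3 -0.6]
[[-3.50314836e-01 -9.36631986e-01 -1.94914142e-04]
 [-9.36631875e-01  3.50314670e-01  6.02290819e-04]
 [-4.95843563e-04  3.93554208e-04 -9.99999800e-01]] 0.23055747306250574
```

Request:
drive_tool(
  rows=[
    [23,2.5,7,0,0,0,0],
    [23,2.5,7,0,0,0,0],
    [23,2,6,0,0,0,0],
    [23,1,3,0,0,0,0],
    [23,0,0,0,0,0,0],
  ],
)

```text
time_s: 8.7
tcp_pos: [0.5613, -0.163, 0.0314]
ee_rot: [[-0.35, -0.937, 0.0], [-0.937, 0.35, 0.0], [-0.0, -0.0, -1.0]]
wrist_force: [0.4, -0.7, -0.4]
gripper_width: 0.231
gripper_force: 0.0
```

```bash
python3 -c "
from h import *
tray();save(capture('scene'),'s4.png')"
```

```text
p 0.59 c [ 566.4 -107. ] size [47.1 34.5] theta 20.5
corners [[542.0, -123.0], [574.0, -135.0], [591.0, -91.0], [558.0, -79.0]] tcp [ 0.561 -0.164  0.032] F [ 0.   0.2 -0.5]
```

View pics/s4.png

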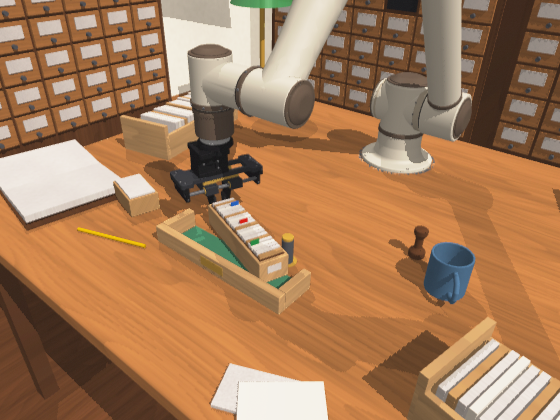

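The scene view shows end A in behind the post (287,245) and end B (230,205) still outside the mouth, as planned. I'll give it a last short slide, then come round to the near long side.

Request:
drive_tool(
  rows=[
    [23,2,5,0,0,0,0],
    [23,2,5,0,0,0,0],
    [23,1,3,0,0,0,0],
    [23,0,0,0,0,0,0],
    [23,-10,-28,0,0,0,0],
  ],
)

```text
time_s: 9.27
tcp_pos: [0.5584, -0.176, 0.0319]
ee_rot: [[-0.345, -0.939, 0.003], [-0.939, 0.345, 0.0], [-0.001, -0.003, -1.0]]
wrist_force: [0.3, -0.5, -0.3]
gripper_width: 0.224
gripper_force: 0.0
```

Request:
drive_tool(
  rows=[
    [23,0,0,35,0,0,0],
    [50,0,0,35,0,0,0.12],
    [100,0,0,30,0,0,0.12],
    [100,-10,0,0,0,0,0.12],
    [100,-10,0,0,0,0,0.12],
  ],
)

```text
time_s: 9.68
tcp_pos: [0.5377, -0.1788, 0.1342]
ee_rot: [[0.127, -0.992, 0.007], [-0.992, -0.127, -0.0], [0.001, -0.007, -1.0]]
wrist_force: [-0.6, -0.1, -1.2]
gripper_width: 0.448
gripper_force: 0.0
```

Request:
drive_tool(
  rows=[
    [100,-10,8,0,0,0,0.12],
    [100,-10,8,0,0,0,0.12],
    [100,-10,8,0,0,0,0.12],
    [100,-6,8,0,0,0,0.12],
    [100,0,8,0,0,0,0.12],
  ],
)

```text
time_s: 10.1
tcp_pos: [0.4986, -0.1383, 0.1317]
ee_rot: [[0.665, -0.747, -0.0], [-0.747, -0.665, 0.001], [-0.001, -0.0, -1.0]]
wrist_force: [0.8, 1.3, 0.8]
gripper_width: 0.83
gripper_force: 0.0
```

Request:
drive_tool(
  rows=[
    [100,0,12,0,0,0,0.12],
    [100,0,12,0,0,0,0.12],
    [100,0,12,0,0,0,0.12],
    [100,0,12,0,0,0,0.12],
    [100,0,12,0,0,0,0.12],
  ],
)

```text
time_s: 10.52
tcp_pos: [0.5, -0.078, 0.1317]
ee_rot: [[0.971, -0.241, 0.001], [-0.241, -0.971, 0.001], [0.001, -0.001, -1.0]]
wrist_force: [-0.3, 0.9, 0.2]
gripper_width: 0.993
gripper_force: 0.0
```

```bash
python3 -c "
from h import *
save(tray(),'t5.png');s=sense();print(s['joints'],s['ee_rot'],s['gripper_width'])"
```

```text
p 0.69 c [633.4  27.6] size [123.1  65.6] theta 20.5
corners [[581.0, -19.0], [643.0, -42.0], [686.0, 74.0], [624.0, 97.0]] tcp [ 0.5   -0.078  0.132] F [ 0.2  0.4 -0.7]
[ 9.57961196e+00  1.70671204e+01 -2.47707405e+01 -3.08611764e-02
 -4.81040622e+01  6.63210916e+01] [[ 9.69787015e-01 -2.43951379e-01  9.32846427e-04]
 [-2.43951957e-01 -9.69787154e-01  5.64041070e-04]
 [ 7.67063885e-04 -7.74569417e-04 -9.99999406e-01]] 1.000528724586652
```

View pics/t5.png

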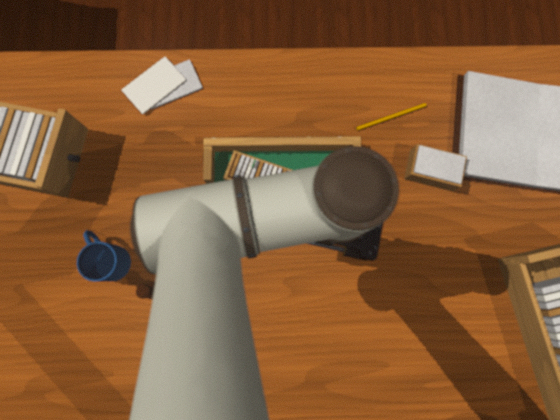

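End A is inside the bay's +y part (image about (240,165)), measured centre (0.613, -0.027), and it clears the post. Now I'll push B in.

Request:
drive_tool(
  rows=[
    [100,0,7,0,0,0,0.12],
    [100,0,6,0,0,0,0.11],
    [100,0,0,-34,0,0,0],
    [100,0,0,-34,0,0,0],
    [100,0,0,-32,0,0,0],
  ],
)

```text
time_s: 11.03
tcp_pos: [0.5004, -0.066, 0.031]
ee_rot: [[1.0, -0.022, 0.003], [-0.022, -1.0, 0.001], [0.003, -0.001, -1.0]]
wrist_force: [0.2, 0.0, 0.3]
gripper_width: 1.003
gripper_force: 0.0
```

Request:
drive_tool(
  rows=[
    [100,12,0,0,0,0,0],
    [100,12,0,0,0,0,0],
    [100,8,0,0,0,0,0],
    [100,8,0,0,0,0,0],
    [100,8,0,0,0,0,0],
  ],
)

```text
time_s: 11.45
tcp_pos: [0.5478, -0.0663, 0.0316]
ee_rot: [[1.0, -0.021, -0.001], [-0.021, -1.0, 0.0], [-0.001, -0.0, -1.0]]
wrist_force: [-1.3, 0.3, -0.5]
gripper_width: 0.999
gripper_force: 0.6
```

Request:
drive_tool(
  rows=[
    [100,8,0,0,0,0,0],
    [100,8,0,0,0,0,0],
    [100,8,0,0,0,0,0],
    [100,8,0,0,0,0,0],
    [100,0,0,0,0,0,0],
  ],
)

```text
time_s: 11.87
tcp_pos: [0.5822, -0.0659, 0.0319]
ee_rot: [[1.0, -0.019, 0.003], [-0.019, -1.0, -0.0], [0.003, -0.0, -1.0]]
wrist_force: [0.5, -0.1, 0.4]
gripper_width: 1.001
gripper_force: 0.0
```

```bash
python3 -c "
from h import *
tray();save(capture('scene'),'s6.png');print(sense()['ee_rot'])"
```

```text
no mask
[[ 9.99819097e-01 -1.90074051e-02  7.00676481e-04]
 [-1.90075294e-02 -9.99819326e-01  1.71095172e-04]
 [ 6.97297812e-04 -1.84382350e-04 -9.99999740e-01]]
```

View pics/s6.png

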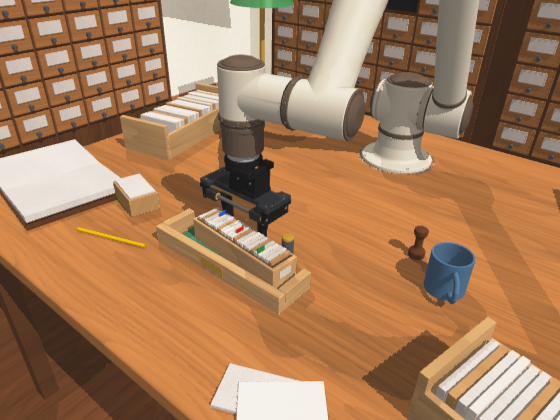

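The scene view shows both ends inside the walls: end A at (285,270), end B at (200,225), still angled a little. I'll push flat to the rail.

Request:
drive_tool(
  rows=[
    [100,8,0,0,0,0,0.01],
    [100,8,0,0,0,0,0],
    [100,8,0,0,0,0,0],
    [100,8,0,0,0,0,0],
    [100,4,0,0,0,0,0],
  ],
)

```text
time_s: 12.43
tcp_pos: [0.6171, -0.066, 0.0316]
ee_rot: [[1.0, -0.009, 0.0], [-0.009, -1.0, -0.0], [0.0, 0.0, -1.0]]
wrist_force: [-2.7, 0.6, 2.5]
gripper_width: 1.0
gripper_force: 1.5
```

Request:
drive_tool(
  rows=[
    [100,3,0,0,0,0,0],
    [100,2,0,0,0,0,0],
    [100,1,0,0,0,0,0],
    [100,0,0,0,0,0,0],
  ],
)

```text
time_s: 12.77
tcp_pos: [0.622, -0.066, 0.0314]
ee_rot: [[1.0, -0.009, 0.0], [-0.009, -1.0, 0.0], [0.0, -0.0, -1.0]]
wrist_force: [-1.8, -0.6, 0.0]
gripper_width: 1.0
gripper_force: 0.7
```

```bash
python3 -c "
from h import *
s=sense();print(s['tcp_pos'],s['wrist_force'])
c=capture('scene');r=masks_of('tray_center',c)
P=pts(c,r[0]['region']);print(r[0]['p'])
P=P[(P[:,2]>.042)&(P[:,2]<.053)]
for y in np.arange(-.15,.1,.03):
  q=P[abs(P[:,1]-y)<.01]
  if len(q)>3: print(round(y,2),np.round(np.percentile(q[:,0],[2,98]),3),len(q))
print(np.percentile(P[:,1],[1,99]))"
```

```text
[ 0.62198811 -0.0659684   0.03144439] [-1.82066848 -0.64079831  0.03955239]
0.93
-0.15 [0.669 0.694] 4
-0.12 [0.683 0.697] 48
-0.09 [0.688 0.697] 52
-0.06 [0.688 0.698] 54
-0.03 [0.689 0.698] 56
0.0 [0.689 0.698] 53
0.03 [0.688 0.698] 60
0.06 [0.688 0.7  ] 68
0.09 [0.638 0.699] 264
[-0.13804942  0.09910476]
```

Request:
drive_tool(
  rows=[
    [100,1,0,0,0,0,0],
    [100,1,0,0,0,0,0],
    [100,0,0,0,0,0,0],
  ],
)

```text
time_s: 13.12
tcp_pos: [0.6222, -0.066, 0.0314]
ee_rot: [[1.0, -0.01, -0.004], [-0.01, -1.0, 0.0], [-0.004, 0.0, -1.0]]
wrist_force: [-5.8, 0.9, 2.6]
gripper_width: 0.999
gripper_force: 2.8
```

Request:
drive_tool(
  rows=[
    [100,-10,0,0,0,0,0],
    [100,-30,0,0,0,0,0],
    [100,-40,0,10,0,0,0],
    [100,-40,0,40,0,0,0],
    [100,0,0,40,0,0,0],
  ],
)

```text
time_s: 13.53
tcp_pos: [0.5051, -0.0667, 0.1077]
ee_rot: [[1.0, -0.011, -0.015], [-0.011, -1.0, -0.0], [-0.015, 0.001, -1.0]]
wrist_force: [0.7, 0.6, -0.6]
gripper_width: 1.0
gripper_force: 0.0
```

Request:
drive_tool(
  rows=[
    [100,-20,40,40,0,0,0],
    [100,-10,40,40,0,0,0],
    [100,-10,40,0,0,0,0],
    [100,-10,40,0,0,0,0],
    [100,-10,40,0,0,0,0],
  ],
)

```text
time_s: 13.95
tcp_pos: [0.4638, 0.113, 0.1695]
ee_rot: [[1.0, -0.01, 0.005], [-0.01, -1.0, 0.003], [0.005, -0.003, -1.0]]
wrist_force: [0.0, 0.6, -0.2]
gripper_width: 1.001
gripper_force: 0.0
```

```bash
python3 -c "
from h import *
save(tray(),'t7.png')"
```

```text
p 0.72 c [665.2 -21.2] size [240.1  64.8] theta 0.7
corners [[631.0, -141.0], [696.0, -142.0], [699.0, 98.0], [634.0, 99.0]] tcp [0.464 0.116 0.169] F [ 0.7 -0.7  0.4]
```

View pics/t7.png

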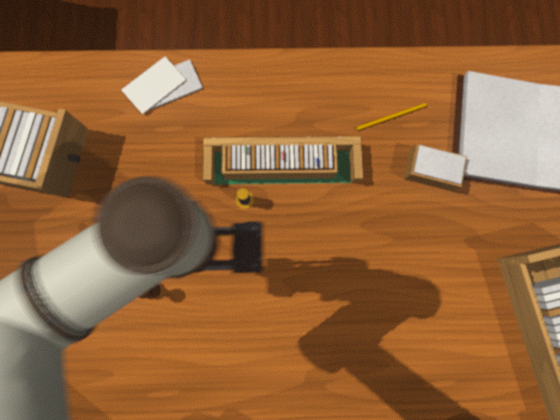

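The tray lies flush on the rail, from (222,158) to (338,158), with its centre 32 mm from the rail and about 7 mm off the bay's middle. The hand is clear, so I'm handing in.

```bash
python3 -c "
from h import *
print(finish_job())"
```

```text
the job is handed in; nothing more can be done
None
```

The job is handed in: by the last top view the tray lies flush against the back rail, about 7 mm off the bay's middle, and the hand is clear; I kept the arm away from the mug, stamp and card box, though I didn't re-measure them and no verdict came back.

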